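# Rock a cast buffer block out of its mould and clear the mould face

## Task

Rock the cast buffer block out of the open mould: feel for the end that gives (the cavity floor is cut away under one end only), press it down gently until the other end stays up by itself, then take the raised end, lift the casting out and lay it flat and right side up on the middle of the plywood board without dropping it. Then wipe the three chips of flash off the mould onto the bench with the cork block held on the mould's face, none of them into the cavity, and put the cork block down flat on the bench. Leave the wax tin, the brush and the screwdriver where they are.

Things in the scene. Friction and masses are not known exactly. Their poses are not given: they have to be found in the camera images.
- mould: Lower half of an aluminium casting mould, a fixed block 165 (x) x 100 (y) x 65 mm. Origin: centre of its underside; its flat face is at z = +65 mm. The open cavity is centred at x = 0, y = -16 mm; beside it, from y = +7 to +50 mm, is a clear strip of face on which the chips of flash lie. Its -x end looks towards the robot.
- cavity (a point): Middle of the cavity's mouth, level with the mould's face; axes as the mould's. The cavity is 128 mm long (x), 46 mm wide (y); the casting's seat is 33 mm below the face. Towards one end (+x or -x, it differs from start to start and is hidden while the casting is in) the floor is solid at seat height; towards the other end it is cut away 23 mm deeper.
- rib (a point): Middle of the top of a 7 mm wide rib across the middle of the cavity floor, on which the casting rocks (33 mm below the face). Pressed down some 45 mm from its middle over the cut-away end, the casting tips by itself past about 13 degrees and stays at about 25 degrees, its other end some 20 mm above the face. Over the solid end it does not give.
- casting: Dark cast resin buffer block, 120 (x) x 42 (y) x 32 mm, 0.22 kg, both ends alike, two flush steel inserts in its top. Origin: centre of its underside; z up, top at +32 mm. Side faces (across y) upright, good to grip; the ends slope in above their foot, so the top is 101 mm long. Seated, it is 1 mm below the mould's face with a gap of 2 mm at its sides and 4 mm at its ends, too little for a finger.
- board: Plywood offcut lying on the bench, fixed, 140 (x) x 100 (y) x 12 mm. Origin: centre of its underside, top at +12 mm.
- cork_block: Cork sanding block 66 (x) x 100 (y) x 27 mm, 0.09 kg, flat on the bench. Origin: centre of its underside. Grip it across its 66 mm width.
- chip1: Dark resin chip of flash, about 21 x 13 x 5 mm, lying on the mould's face beside the cavity. Origin: middle of its underside.
- chip2: Dark resin chip of flash, about 17 x 12 x 6 mm, lying on the mould's face beside the cavity. Origin: middle of its underside.
- chip3: Dark resin chip of flash, about 25 x 11 x 6 mm, lying on the mould's face beside the cavity. Origin: middle of its underside.
- wax_tin: Green round tin of release wax, 70 mm across, 38 mm high, standing on the bench; a bystander. Origin: centre of its underside.
- brush: Flat paint brush with wooden handle, 212 mm long along its y, 57 mm wide, 16 mm thick, lying on the bench; a bystander.
- screwdriver: Small screwdriver with yellow handle, 175 mm long along its y, 23 mm thick, lying on the bench; a bystander.
Things that resemble listed ones, but are neither listed nor needed, are in the scene too. There is more than one size of the cork_block; the one meant has the size given above.

How it is judged:
By the outcome, as a careful person would: the job done as asked, in the order asked, and still so for the second after the job is handed in, with the robot touching nothing.
It also fails if it takes over 72 s, if anything falls off the work surface, if the arm or the gripper's body presses on something with over 40 N, if the wrist force passes 120 N, or if a joint passes its speed limit or range.

## Robot

A 6-joint arm with a two-finger parallel gripper is mounted at the origin on the work surface; the furniture and walls round the work are solid. World frame = base frame: x ahead of the robot, y to its left, z up, the work surface at z = 0. Lengths are in m, angles in rad, forces in N, time in s.
With the tool pointing down it reaches from about 0.35 to 0.975 m from the base axis. Payload 4.9 kg.
Tool frame: the origin (TCP) lies on the centre line of the jaws, within the pads' length; the fingertips stand 17 mm ahead of it and the grasp point (between the pads) lies 2 mm behind it; x points along the fingers, y is the direction in which the jaws open and shut, and the axes are right-handed (so a half turn about x gives the same grasp; the last joint's range is limited). The gripper opens to 85 mm and grips with 20 to 120 N. Pads are 22 mm wide; open, the fingers measure 114 mm over their backs; the gripper's body (76 mm by 85 mm) begins 54 mm behind the grasp point. The pads swing forward as they close: fully open they stand 13 mm farther back than shut.
Start: joints at [-1.45, 0.053, 1.613, -0, 1.476, -0.119], TCP at [0.148, -0.607, 0.248] pointing down, gripper open.
Joint ranges: [-3.01, 3.01], [-1.01, 2.22], [0.06, 2.58], [-1.02, 4.17], [0.09, 2.62], [-3.14, 3.14]. Speed limits (rad/s): [2.57, 2.57, 3.14, 3.14, 3.14, 3.14].

## Interface

Orientations are given as a unit quaternion [w, x, y, z].
In Python, from plant import status, viewer, manip gives the robot as it stands.
- The arm moves only by the tool drive_tool, never from a script. Its argument "plan" is a list of rows, each a list of 4 numbers: the shift along the tool's x, y, z in m, then the turn about the tool's x in units of 8 degrees (1.0 is 8 degrees). A call has 1 to 12 rows; each row is the pose to reach, as a shift and turn from the pose commanded when the call began, along the tool's axes at that moment; what a row does not reach only later rows make up. A row lasts 1/10 s, in which the tool goes at most 50 mm and 8.59 degrees, less where a joint would pass 70% of its speed; a pose out of reach is approached as far as the arm can. A call with a gripper value outside its range is refused whole. "fingers" is the finger opening in m, from 0 to 0.0854, set as the call begins (left out, the last holds). The fingers move at their own pace and stop on an object; the grip force is fixed at half the most. Time passes only in rows, so rows that repeat a pose let the fingers close. It gives the time, the measured TCP pose, the force and the opening at its end, in the units of the state.
- status.state(): the state, without advancing time (a new reading comes with each control period).
- viewer.grab_frame(name): name is "scene" or "top"; returns the picture (400x640x3 uint8, blue, green, red); there is no depth.
- viewer.calibration(name): a dict with "vfov" (degrees; the focal length in pixels is half the picture's height over the tangent of half this angle, whatever the lens; pixels are square), "cx", "cy" (the principal point, pixels), "k1" (the pictures are not rectified: a ray, as slopes to the right and down, at radius r is drawn at 1 + k1 r^2 times it, then the intrinsics apply), "rvec" (rotation vector, rad) and "tvec" (3), from world to camera coordinates, as OpenCV has them. Camera axes: x right, y down, z forward; pixel columns grow to the right and rows downward; lengths in m; the calibration is good to about 2 mm. A picture is of the moment at which its call begins. calibration takes no time and is no camera call.
- manip.job_done(): hands the job in, once; it reports no verdict.
The state is a dict: "time": time; "joint_pos": joint angles; "joint_vel": joint speeds; "joint_efforts": joint torques, N m; "tool_pos": TCP position; "tool_rot": TCP orientation; "contact_force": force on the tool from outside, world axes, zero at the start; "ft_torque": the same for the moment, N m; "gripper_width": opening from 0.0 (shut) to 1.0 (fully open).
Only numpy, scipy, OpenCV 4.12 (cv2) and the standard library are available. Lean on these libraries where they do the work, as an engineer would, in place of code of your own. Each camera call takes 0.05 s, during which the arm holds its last target. There are 200 camera calls.

## Working session

There is one attempt and no reset: what is moved stays moved. The work goes in short steps, Python scripts to look and compute and a tool call to move; the robot and the scene stay as the last step left them, time stands still between calls to the robot, and variables do not carry over. Pictures are saved under pics/ and viewed, about 8 in all and at most 12, crops included, and the job is handed in when it is done.

Besides the shell and the picture viewer there is one more tool, called after "Call:" in YAML: its name, and indented under it one key for each argument. drive_tool: Moves the arm, as the interface text tells. Its arguments: {"type":"object","properties":{"plan":{"type":"array","items":{"type":"array","items":{"type":"number"}}},"fingers":{"type":"number"}},"required":["plan"]}

```bash
mkdir -p pics; ls; cat > h.py <<'E'
import numpy as np, cv2
from plant import status, viewer, manip
def K(n):
    c=viewer.calibration(n); f=200/np.tan(np.radians(c['vfov'])/2); R=cv2.Rodrigues(np.array(c['rvec'],float))[0]
    return c,f,R,np.array(c['tvec'],float).ravel()
def px2w(n,u,v,z):
    c,f,R,t=K(n); d=np.array([(u-c['cx'])/f,(v-c['cy'])/f]); s=d.copy()
    for _ in range(30): s=d/(1+c['k1']*(s@s))
    r=R.T@np.array([s[0],s[1],1]); o=-R.T@t
    return o+r*(z-o[2])/r[2]
def w2px(n,P):
    c,f,R,t=K(n); p=R@np.array(P,float)+t; s=p[:2]/p[2]; s=s*(1+c['k1']*(s@s))
    return s*f+[c['cx'],c['cy']]
def snap(n,name,crop=None,k=1):
    im=np.array(viewer.grab_frame(n)); cv2.imwrite('pics/raw_'+name,im)
    if crop: x0,y0,x1,y1=crop; im=im[y0:y1,x0:x1]
    if k!=1: im=cv2.resize(im,None,fx=k,fy=k,interpolation=cv2.INTER_CUBIC)
    cv2.imwrite('pics/'+name,im)
E
python3 - <<'E'
from h import *
snap('top','t0.png',k=1.25); snap('scene','s0.png',k=1.25)
for n in('top','scene'):
    c,f,R,t=K(n); print(n,c,f,-R.T@t)
s=status.state(); print(s)
E
```

```text
pics
top {'vfov': 45.04018774929139, 'cx': 318.0007026796344, 'cy': 205.54718159502406, 'k1': 0.00817312451391933, 'rvec': array([ 2.1636198 , -2.22452852,  0.06167325]), 'tvec': array([0.03362207, 0.42213316, 1.31983726])} 482.3641659156056 [0.34998025 0.02473465 1.34096952]
scene {'vfov': 43.86165271375528, 'cx': 315.4272486463607, 'cy': 210.85433518257474, 'k1': -0.06874147778251737, 'rvec': array([ 1.29731938, -2.20514636,  0.94013452]), 'tvec': array([0.23019878, 0.30992604, 1.39223751])} 496.74319700225783 [-0.5966042   0.57306757  1.18449479]
{'time': 0.1, 'joint_pos': array([-1.44997747e+00,  5.32740317e-02,  1.61417885e+00,  3.52928406e-05,
        1.47600897e+00, -1.19021228e-01]), 'joint_vel': array([-0.00064117, -0.00053421, -0.00304686, -0.00083146, -0.00054641,
       -0.00043388]), 'joint_efforts': array([ 3.57088447e-04, -3.94901562e+01, -3.71364212e+01, -1.29063028e-04,
        3.90363872e-03,  5.31376074e-06]), 'tool_pos': array([ 0.14839772, -0.60656829,  0.24718312]), 'tool_rot': array([ 0.08393109,  0.70204015,  0.08525283, -0.70201649]), 'contact_force': array([ 0.46514826,  0.86135419, -0.76100627]), 'ft_torque': array([-0.01456889,  0.01335566, -0.02694687]), 'gripper_width': 1.001705463548537}
```

View pics/t0.png

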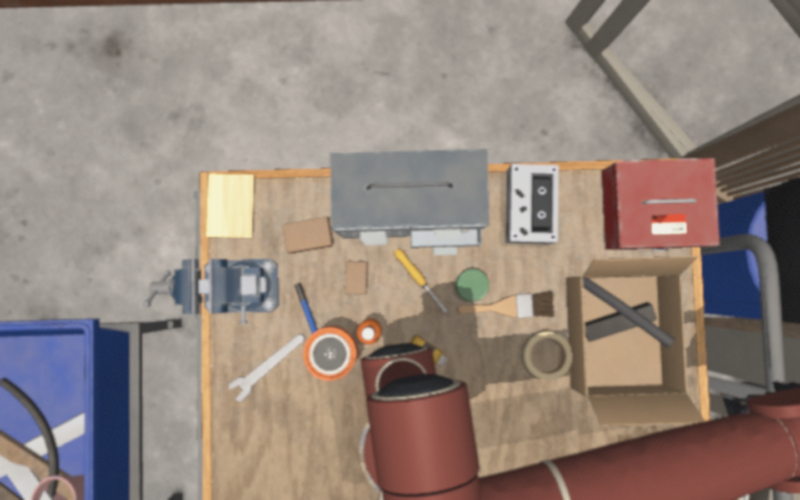

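View pics/s0.png

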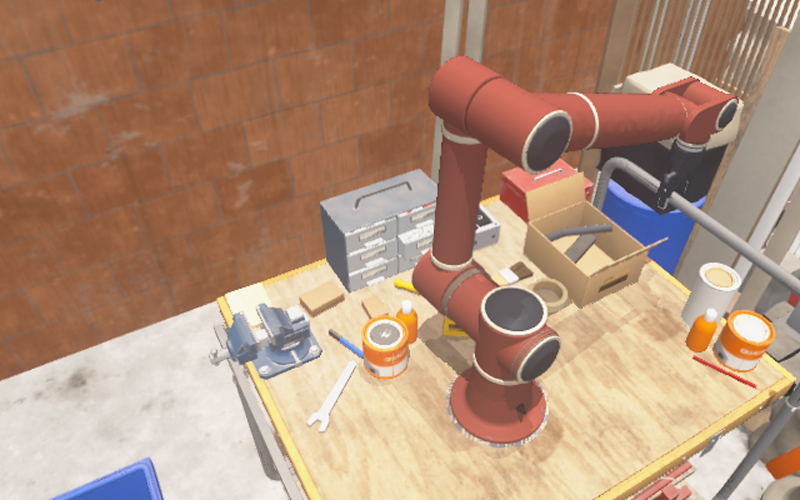

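The top view (+x up, +y left) shows the mould at about (533,203), the board at (230,205), cork blocks at (307,235) and (356,277), the tin at (472,285) and the brush at (510,305). The screwdriver is at (422,280). In the scene view the arm hides the mould. Next I'll enlarge the top view.

```bash
python3 - <<'E'
from h import *
im=cv2.imread('pics/raw_t0.png')
a=cv2.resize(im[125:200,400:455],None,fx=7.6,fy=7.6,interpolation=cv2.INTER_CUBIC)[:570]
b=cv2.resize(im[130:244,158:254],None,fx=5,fy=5,interpolation=cv2.INTER_CUBIC)[:570]
h=570
o=np.zeros((h,a.shape[1]+b.shape[1],3),np.uint8); o[:a.shape[0],:a.shape[1]]=a; o[:b.shape[0],a.shape[1]:]=b
o=o[:,:800] if o.shape[1]<=800 else cv2.resize(o,(800,int(h*800/o.shape[1])))
cv2.imwrite('pics/c0.png',o); print(a.shape,b.shape,o.shape)
E
```

```text
(570, 418, 3) (570, 480, 3) (507, 800, 3)
```

View pics/c0.png

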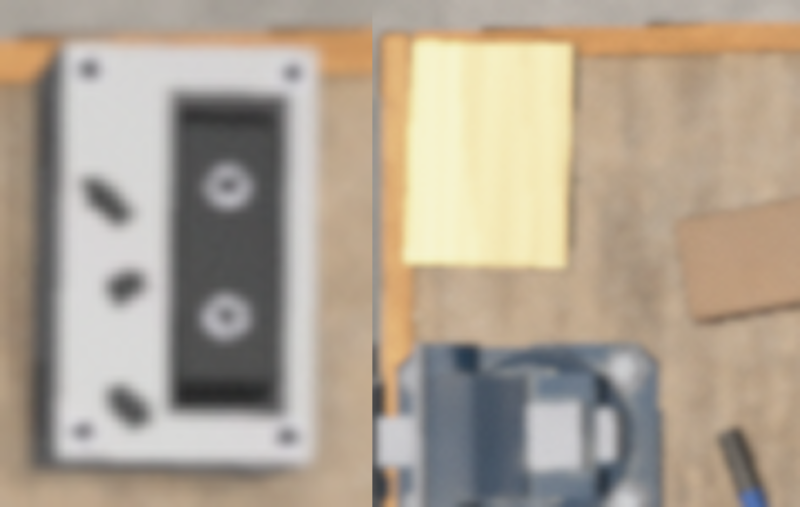

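```bash
python3 - <<'E'
from h import *
s=570*800/898/75*0+7.6*800/898; b=5*800/898
A=lambda u,v:((u+.5)/s-.5+400,(v+.5)/s-.5+125)
B=lambda u,v:((u+.5-418*800/898)/b-.5+158,(v+.5)/b-.5+130)
C=lambda u,v:((u+.5)/1.25-.5,(v+.5)/1.25-.5)
def poly(nm,pts,z):
    w=np.array([px2w('top',*p,z) for p in pts])[:,:2]; c=w.mean(0)
    e=[np.linalg.norm(w[i]-w[(i+1)%4]) for i in range(4)]
    d=(w[0]-w[3])+(w[1]-w[2]); print(nm,c.round(4),'edges',np.round(e,4),'yaw',np.degrees(np.arctan2(d[1],d[0])).round(1)); return c
poly('mould',[A(62,45),A(318,48),A(313,463),A(52,460)],.065)
poly('cavity',[A(173,94),A(287,96),A(285,410),A(170,408)],.065)
poly('board',[B(413,38),B(573,43),B(567,268),B(403,264)],.012)
poly('cork1',[C(283,222),C(328,217),C(333,245),C(287,252)],.027)
poly('cork2',[C(347,261),C(367,261),C(367,293),C(346,294)],.027)
for n,p in dict(ins1=(228,186),ins2=(226,316)).items(): print(n,px2w('top',*A(*p),.064).round(4))
for n,p in dict(chA=(107,201),chB=(126,287),chC=(130,407)).items(): print(n,px2w('top',*A(*p),.07).round(4))
print('tin',px2w('top',*C(472,285),.038).round(3))
E
```

```text
mould [ 0.528  -0.2714] edges [0.1009 0.1642 0.1022 0.1643] yaw -3.3
cavity [ 0.5282 -0.2881] edges [0.0449 0.1242 0.045  0.1243] yaw -2.8
board [0.5486 0.3903] edges [0.0997 0.1408 0.1016 0.1414] yaw -2.8
cork1 [0.478  0.2169] edges [0.099  0.0625 0.1014 0.0665] yaw 7.7
cork2 [0.3805 0.1122] edges [0.0436 0.0697 0.0457 0.0719] yaw -2.3
ins1 [ 0.5543 -0.2891  0.064 ]
ins2 [ 0.5029 -0.2863  0.064 ]
chA [ 0.5488 -0.2401  0.07  ]
chB [ 0.5147 -0.2462  0.07  ]
chC [ 0.4675 -0.2459  0.07  ]
tin [ 0.357 -0.137  0.038]
```

The sizes check out: mould at (0.528,-0.271) yaw -3°, board at (0.549,0.390), cork1 at (0.478,0.217) as the 66x100 one. Next I'll set up a helper that turns world targets into tool-frame shifts.

```bash
cat >> h.py <<'E'
from scipy.spatial.transform import Rotation as Ro
M=np.array([.528,-.2714]); MY=np.radians(-3.0)
def m2w(x,y,z=0):  # mould frame -> world
    c,s=np.cos(MY),np.sin(MY); return np.array([M[0]+c*x-s*y,M[1]+s*x+c*y,z])
def w2m(p):
    c,s=np.cos(MY),np.sin(MY); d=np.array(p[:2])-M; return np.array([c*d[0]+s*d[1],-s*d[0]+c*d[1],*p[2:]])
def rot():
    q=status.state()['tool_rot']; return Ro.from_quat([q[1],q[2],q[3],q[0]]).as_matrix()
def go(p,jaw=None):
    "jaw: wanted world angle (deg) of tool y, mod 180"
    s=status.state(); R=rot(); d=np.array(p)-s['tool_pos']; t=R.T@d; u=0
    a=np.degrees(np.arctan2(R[1,1],R[0,1]))
    if jaw is not None:
        k=(jaw-a+90)%180-90; u=-k/8*np.sign(-R[2,0])  # tool x down: +turn lowers world yaw
    print('t',round(s['time'],2),'pos',s['tool_pos'].round(4),'jaw',round(a,1),'F',s['contact_force'].round(1),'g',round(s['gripper_width'],3),'j6',round(s['joint_pos'][5],2))
    print('  shift',t.round(4),'turn',round(u,2),'rows',np.linalg.norm(d)/.05)
E
python3 - <<'E'
from h import *
print(rot().round(3))
go(m2w(-.045,-.016,.40),87); go([.148,-.607,.40])
print('cab front low',px2w('top',330/1.25,240/1.25,0),px2w('top',487/1.25,152/1.25,.18),'box',px2w('top',582/1.25,262/1.25,.12),px2w('top',705/1.25,420/1.25,.12))
E
```

```text
[[-0.     0.238 -0.971]
 [ 0.002 -0.971 -0.238]
 [-1.    -0.002 -0.   ]]
t 0.1 pos [ 0.1484 -0.6066  0.2472] jaw -76.3 F [ 0.5  0.9 -0.8] g 1.002 j6 -0.12
  shift [-0.1523 -0.2333 -0.4007] turn 2.09 rows 9.760831520707027
t 0.1 pos [ 0.1484 -0.6066  0.2472] jaw -76.3 F [ 0.5  0.9 -0.8] g 1.002 j6 -0.12
  shift [-0.1528  0.      0.0004] turn 0 rows 3.0563602074725087
cab front low [0.46552589 0.1713126  0.        ] [ 0.6132946  -0.15755322  0.18      ] box [ 0.39631277 -0.35122705  0.12      ] [ 0.07449003 -0.5816438   0.12      ]
```

Call:
drive_tool:
  plan:
    - [-0.05, 0, 0, 0]
    - [-0.1, 0, 0, 0]
    - [-0.15, 0, 0, 0]
    - [-0.15, -0.233, -0.4, 2.09]
    - [-0.15, -0.233, -0.4, 2.09]
    - [-0.15, -0.233, -0.4, 2.09]
    - [-0.15, -0.233, -0.4, 2.09]
    - [-0.15, -0.233, -0.4, 2.09]
    - [-0.15, -0.233, -0.4, 2.09]
    - [-0.15, -0.233, -0.4, 2.09]
    - [-0.15, -0.233, -0.4, 2.09]
    - [-0.15, -0.233, -0.4, 2.09]
  fingers: 0

```text
time: 1.3
tool_pos: [0.4734, -0.2929, 0.3978]
tool_rot: [0.018, -0.707, 0.018, 0.707]
contact_force: [1.3, -1.3, 0.4]
gripper_width: 0.002
```

```bash
python3 - <<'E'
from h import *
go(m2w(-.044,-.016,.105),87)
print(w2m(m2w(-.044,-.016)))
E
```

```text
t 1.3 pos [ 0.4734 -0.2929  0.3978] jaw -93.0 F [ 1.3 -1.3  0.4] g 0.002 j6 0.94
  shift [ 0.2928 -0.0083 -0.0095] turn 0.0 rows 5.861956025650495
[-0.044 -0.016  0.   ]
```

Call:
drive_tool:
  plan:
    - [0, -0.008, -0.01, 0]
    - [0.05, -0.008, -0.01, 0]
    - [0.1, -0.008, -0.01, 0]
    - [0.15, -0.008, -0.01, 0]
    - [0.2, -0.008, -0.01, 0]
    - [0.25, -0.008, -0.01, 0]
    - [0.28, -0.008, -0.01, 0]
    - [0.293, -0.008, -0.01, 0]
    - [0.293, -0.008, -0.01, 0]
    - [0.293, -0.008, -0.01, 0]

```text
time: 2.3
tool_pos: [0.4836, -0.2883, 0.1071]
tool_rot: [-0.018, 0.708, -0.019, -0.706]
contact_force: [0.6, -0.6, 0.2]
gripper_width: 0.001
```

```bash
python3 - <<'E'
from h import *
go(m2w(-.044,-.016,.085),87)
print(w2m(status.state()['tool_pos']))
snap('scene','s1.png'); snap('top','t1.png')
m=w2px('scene',m2w(0,0,.065)); print(m)
a=cv2.imread('pics/raw_s1.png'); b=cv2.imread('pics/raw_t1.png')
x,y=np.clip(m.astype(int),[50,50],[590,350]); A=cv2.resize(a[y-50:y+50,x-50:x+50],(400,400),interpolation=cv2.INTER_CUBIC)
B=cv2.resize(b[112:212,377:477],(400,400),interpolation=cv2.INTER_CUBIC)
cv2.imwrite('pics/c1.png',np.hstack([A,B]))
E
```

```text
t 2.3 pos [ 0.4836 -0.2883  0.1071] jaw -93.0 F [ 0.6 -0.6  0.2] g 0.001 j6 0.95
  shift [ 0.0221 -0.0032  0.0006] turn 0.0 rows 0.44705879460472864
[-0.04342562 -0.01917422  0.10711896]
[374.91063984 170.45884453]
```

View pics/c1.png

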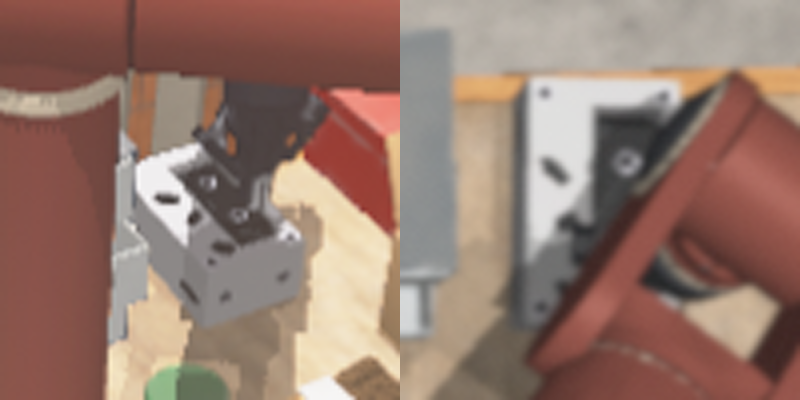

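The scene view shows the shut fingers above the cavity's -x end, with the casting still seated and the chips undisturbed. Now I'll feel for contact.

Call:
drive_tool:
  plan:
    - [0.01, -0.003, 0, 0]
    - [0.018, -0.003, 0, 0]
    - [0.02, -0.003, 0, 0]
    - [0.022, -0.003, 0, 0]
    - [0.023, -0.003, 0, 0]
    - [0.024, -0.003, 0, 0]
    - [0.025, -0.003, 0, 0]
    - [0.026, -0.003, 0, 0]
    - [0.0265, -0.003, 0, 0]

```text
time: 3.3
tool_pos: [0.4831, -0.2845, 0.081]
tool_rot: [0.018, -0.707, 0.018, 0.707]
contact_force: [-6.0, 4.2, 12.9]
gripper_width: -0.001
```

Call:
drive_tool:
  plan:
    - [0.0005, 0, 0, 0]
    - [0.001, 0, 0, 0]
    - [0.0015, 0, 0, 0]
    - [0.0015, 0, 0, 0]

```text
time: 3.7
tool_pos: [0.4831, -0.2845, 0.0809]
tool_rot: [0.018, -0.706, 0.018, 0.707]
contact_force: [-9.8, 5.8, 19.3]
gripper_width: 0.003
```

At the -x end 19 N moves nothing, so that end is solid. Now I'll try the +x end.

Call:
drive_tool:
  plan:
    - [-0.02, 0, 0, 0]
    - [-0.02, 0, 0, 0]
    - [-0.02, 0, -0.044, 0]
    - [-0.02, 0, -0.088, 0]
    - [-0.02, 0, -0.088, 0]
    - [-0.015, 0, -0.088, 0]
    - [-0.008, 0, -0.088, 0]
    - [-0.004, 0, -0.088, 0]
    - [-0.002, 0, -0.088, 0]
    - [-0.001, 0, -0.088, 0]
    - [0, 0, -0.088, 0]
    - [0.001, 0, -0.088, 0]

```text
time: 4.9
tool_pos: [0.5709, -0.289, 0.0766]
tool_rot: [-0.018, 0.707, -0.019, -0.707]
contact_force: [-0.1, 0.1, 0.7]
gripper_width: -0.001
```

```bash
python3 - <<'E'
from h import *
go(m2w(.044,-.016,.08),87); print(w2m(status.state()['tool_pos']))
E
```

```text
t 4.9 pos [ 0.5709 -0.289   0.0766] jaw -93.0 F [-0.1  0.1  0.7] g -0.001 j6 1.04
  shift [-0.0034  0.0007 -0.0003] turn 0.0 rows 0.06912389969424432
[ 0.04371254 -0.01531165  0.07662527]
```

Call:
drive_tool:
  plan:
    - [0.001, 0, 0, 0]
    - [0.002, 0, 0, 0]
    - [0.003, 0, 0, 0]
    - [0.004, 0, 0, 0]
    - [0.005, 0, 0, 0]
    - [0.006, 0, 0, 0]
    - [0.007, 0, 0, 0]
    - [0.008, 0, 0, 0]
    - [0.009, 0, 0, 0]
    - [0.009, 0, 0, 0]
    - [0.009, 0, 0, 0]

```text
time: 6.0
tool_pos: [0.5716, -0.2892, 0.0691]
tool_rot: [-0.018, 0.707, -0.019, -0.706]
contact_force: [-1.7, 1.3, 7.4]
gripper_width: 0.001
```

```bash
python3 - <<'E'
from h import *
snap('scene','s2.png'); print(status.state()['contact_force'])
a=cv2.imread('pics/raw_s2.png'); x,y=374,170; cv2.imwrite('pics/c2.png',cv2.resize(a[y-35:y+35,x-35:x+45],None,fx=7,fy=7,interpolation=cv2.INTER_CUBIC))
E
```

```text
[-1.4893059   1.02854761  6.59829775]
```

View pics/c2.png

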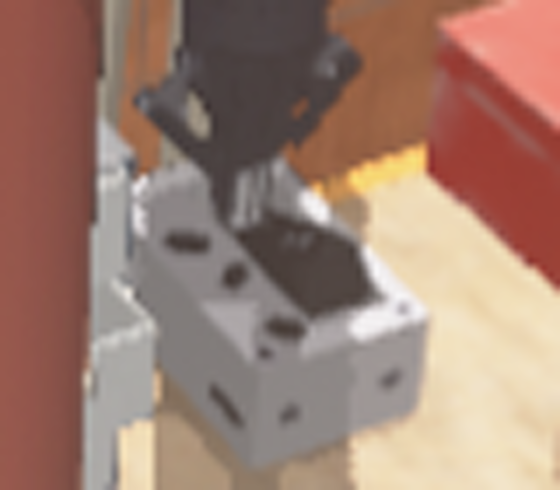

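The casting is tipped, with its near (-x) end up at about (345,260). I'll back off and open a little above the raised end, then look.

Call:
drive_tool:
  plan:
    - [-0.005, 0, 0, 0]
    - [-0.012, 0, 0, 0]
    - [-0.03, 0, 0, 0]
    - [-0.06, 0, 0, 0]
    - [-0.08, 0, 0, 0]
    - [-0.08, 0, 0.04, 0]
    - [-0.08, 0, 0.078, 0]
    - [-0.08, 0, 0.078, 0]
    - [-0.08, 0, 0.078, 0]

```text
time: 6.95
tool_pos: [0.4927, -0.285, 0.1484]
tool_rot: [-0.018, 0.707, -0.019, -0.706]
contact_force: [-0.8, 0.3, -0.3]
gripper_width: -0.005
```

Call:
drive_tool:
  plan:
    - [0, 0, 0, 0]
    - [0, 0, 0, 0]
    - [0, 0, 0, 0]
    - [0, 0, 0, 0]
  fingers: 0.062

```text
time: 7.35
tool_pos: [0.4934, -0.2848, 0.1473]
tool_rot: [-0.018, 0.707, -0.018, -0.707]
contact_force: [0.3, 0.7, 0.1]
gripper_width: 0.678
```

```bash
python3 - <<'E'
from h import *
snap('scene','s3.png'); go(m2w(-.034,-.016,.086),87); print(w2m(status.state()['tool_pos']))
a=cv2.imread('pics/raw_s3.png'); x,y=374,170; k=8
im=cv2.resize(a[y-30:y+35,x-35:x+45],None,fx=k,fy=k,interpolation=cv2.INTER_CUBIC)
for th in (25,):
  for sl,col in((0,(0,255,0)),(-.006,(0,0,255))):
    t=np.radians(th); pts=[]
    for X,Z in((-.0505,.032),(-.06,0)):
      for Y in(-.021,.021):
        xx=X*np.cos(t)+Z*np.sin(t)-sl*0; zz=-X*np.sin(t)+Z*np.cos(t)
        pts.append(w2px('scene',m2w(xx+sl*np.cos(t),Y-.016,.032+zz-sl*np.sin(t))))
    for p in pts:
      q=((p-[x-35,y-30]+.5)*k-.5).astype(int); cv2.circle(im,tuple(int(i) for i in q),3,col,-1)
cv2.imwrite('pics/c3.png',im)
E
```

```text
t 7.4 pos [ 0.4933 -0.2848  0.1473] jaw -93.0 F [-0.5  0.8  0. ] g 0.727 j6 0.97
  shift [0.0613 0.0008 0.    ] turn 0.01 rows 1.2256727063083395
[-0.03394791 -0.01517496  0.14727806]
```

View pics/c3.png

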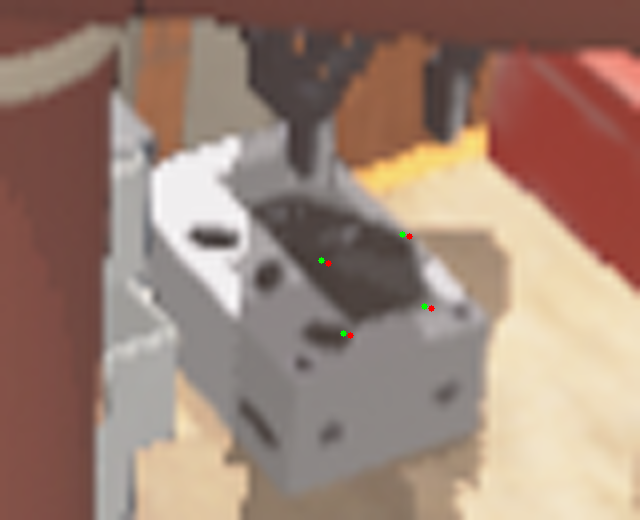

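The casting stays up by itself, with its raised top edge at about (322,262)–(405,240), which matches the 25° model. I'll descend and grip.

Call:
drive_tool:
  plan:
    - [0.03, 0.001, 0, 0]
    - [0.05, 0.001, 0, 0]
    - [0.058, 0.001, 0, 0]
    - [0.063, 0.001, 0, 0]
    - [0.063, 0.001, 0, 0]
    - [0.063, 0.001, 0, 0]

```text
time: 8.0
tool_pos: [0.4935, -0.2863, 0.0854]
tool_rot: [-0.018, 0.707, -0.019, -0.706]
contact_force: [0.7, -0.6, 0.5]
gripper_width: 0.729
```

Call:
drive_tool:
  plan:
    - [0, 0, 0, 0]
    - [0, 0, 0, 0]
    - [0, 0, 0, 0]
    - [0, 0, 0, 0]
    - [0, 0, 0, 0]
    - [0, 0, 0, 0]
  fingers: 0.03

```text
time: 8.6
tool_pos: [0.4934, -0.2866, 0.0853]
tool_rot: [-0.018, 0.707, -0.019, -0.706]
contact_force: [-0.4, -2.4, 4.9]
gripper_width: 0.467
```

Call:
drive_tool:
  plan:
    - [0, 0, 0, 0]
    - [0, 0, 0, 0]
    - [-0.003, 0, 0, 0]
    - [-0.006, 0, 0, 0]
    - [-0.01, 0, 0, 0]
    - [-0.015, 0, 0, 0]
    - [-0.02, 0, 0, 0]
    - [-0.025, 0, 0, 0]
    - [-0.03, 0, 0, 0]
    - [-0.03, 0, 0, 0]
  fingers: 0.02

```text
time: 9.6
tool_pos: [0.4925, -0.2855, 0.1144]
tool_rot: [0.019, -0.706, 0.018, 0.707]
contact_force: [-2.0, -2.7, -0.6]
gripper_width: 0.469
```

```bash
python3 - <<'E'
from h import *
snap('scene','s4.png'); s=status.state(); print(s['contact_force'],s['ft_torque'],s['gripper_width'],s['tool_pos'])
a=cv2.imread('pics/raw_s4.png'); x,y=374,170; k=8
cv2.imwrite('pics/c4.png',cv2.resize(a[y-40:y+35,x-35:x+45],None,fx=k,fy=k,interpolation=cv2.INTER_CUBIC))
E
```

```text
[-2.28333075 -2.43745813 -0.38338374] [-0.38302139  0.38713904  0.00103762] 0.46852548930811566 [ 0.49244927 -0.28548413  0.11428795]
```

View pics/c4.png

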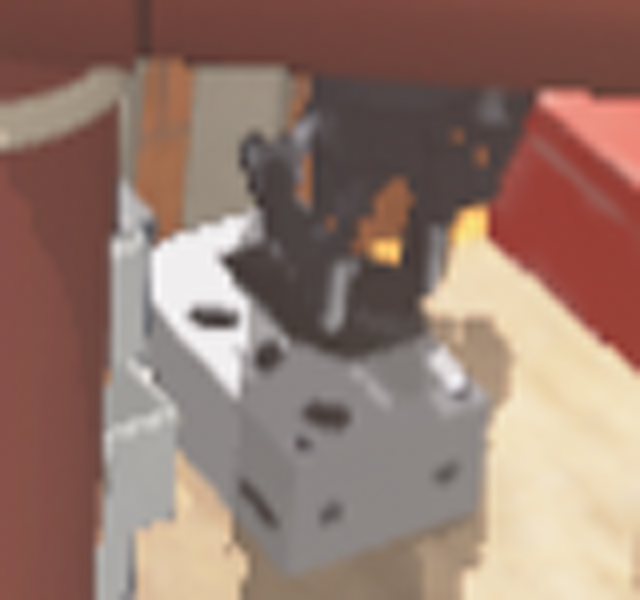

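The casting hangs in the pads, about 29 mm up, and the chips are untouched. I'll lift clear with a slight shift off the walls.

Call:
drive_tool:
  plan:
    - [-0.004, 0.001, 0.002, 0]
    - [-0.01, 0.001, 0.002, 0]
    - [-0.017, 0.001, 0.002, 0]
    - [-0.025, 0.001, 0.002, 0]
    - [-0.035, 0.001, 0.002, 0]
    - [-0.045, 0.001, 0.002, 0]
    - [-0.06, 0.001, 0.002, 0]
    - [-0.08, 0.001, 0.002, 0]
    - [-0.11, 0.001, 0.002, 0]
    - [-0.15, 0.001, 0.002, 0]
    - [-0.19, 0.001, 0.002, 0]
    - [-0.2, 0.001, 0.002, 0]

```text
time: 10.85
tool_pos: [0.4924, -0.2879, 0.322]
tool_rot: [-0.016, 0.71, -0.021, -0.704]
contact_force: [1.0, -0.2, -1.0]
gripper_width: 0.468
```

```bash
python3 - <<'E'
from h import *
s=status.state(); print(s['contact_force'],s['ft_torque'],s['gripper_width'])
go([.33,-.1,.42],87.2); go([.50,.39,.30],87.2)
snap('scene','s5.png'); snap('top','t5.png')
m=w2px('scene',s['tool_pos']); print(m); x,y=m.astype(int)
a=cv2.imread('pics/raw_s5.png'); k=7
cv2.imwrite('pics/c5.png',cv2.resize(a[max(y-30,0):y+50,x-50:x+50],None,fx=k,fy=k,interpolation=cv2.INTER_CUBIC))
E
```

```text
[ 0.99264019 -0.20632913 -1.00743777] [ 0.02780013  0.05861086 -0.03260985] 0.4679966426846465
t 10.85 pos [ 0.4924 -0.2879  0.322 ] jaw -93.0 F [ 1.  -0.2 -1. ] g 0.468 j6 0.96
  shift [-0.1007 -0.1786  0.1711] turn -0.02 rows 5.340049932323759
t 10.85 pos [ 0.4924 -0.2879  0.322 ] jaw -93.0 F [ 1.  -0.2 -1. ] g 0.468 j6 0.96
  shift [ 0.0176 -0.6775  0.0278] turn -0.02 rows 13.565813674029826
[390.83160634 112.27964802]
```

View pics/c5.png

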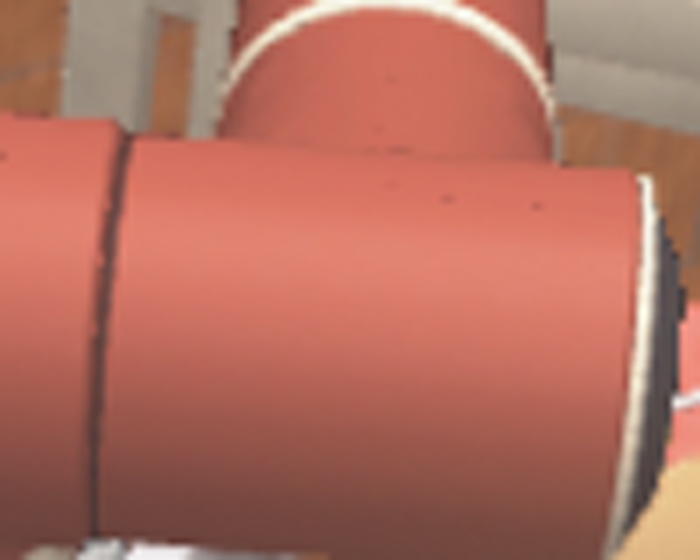

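I can't see it here because the arm hides it, but torque, weight and width say it is held. I'll carry it over to the board.

Call:
drive_tool:
  plan:
    - [-0.03, 0, 0, 0]
    - [-0.07, 0, 0.01, 0]
    - [-0.1, -0.03, 0.02, 0]
    - [-0.1, -0.07, 0.035, 0]
    - [-0.1, -0.11, 0.05, 0]
    - [-0.1, -0.15, 0.06, 0]
    - [-0.1, -0.19, 0.07, 0]
    - [-0.1, -0.23, 0.08, 0]
    - [-0.1, -0.27, 0.09, 0]
    - [-0.1, -0.31, 0.09, 0]
    - [-0.1, -0.35, 0.09, 0]
    - [-0.1, -0.39, 0.085, 0]

```text
time: 12.15
tool_pos: [0.4252, 0.1089, 0.4117]
tool_rot: [0.018, -0.706, 0.018, 0.708]
contact_force: [0.8, -0.7, -2.3]
gripper_width: 0.469
```

```bash
python3 - <<'E'
from h import *
go([.5202,.3917,.40],87.2); go([.5202,.3917,.16],87.2)
E
```

```text
t 12.15 pos [0.4252 0.1089 0.4117] jaw -93.0 F [ 0.8 -0.7 -2.3] g 0.469 j6 1.7
  shift [ 0.0113 -0.2874 -0.0802] turn -0.02 rows 5.971560472769407
t 12.15 pos [0.4252 0.1089 0.4117] jaw -93.0 F [ 0.8 -0.7 -2.3] g 0.469 j6 1.7
  shift [ 0.2513 -0.2875 -0.0811] turn -0.02 rows 7.807276810917306
```

Call:
drive_tool:
  plan:
    - [0, -0.04, -0.01, 0]
    - [0, -0.08, -0.02, 0]
    - [0, -0.12, -0.035, 0]
    - [0, -0.16, -0.045, 0]
    - [0.01, -0.2, -0.055, 0]
    - [0.03, -0.24, -0.065, 0]
    - [0.07, -0.27, -0.075, 0]
    - [0.11, -0.287, -0.081, 0]
    - [0.15, -0.287, -0.081, 0]
    - [0.19, -0.287, -0.081, 0]
    - [0.22, -0.287, -0.081, 0]
    - [0.24, -0.287, -0.081, 0]

```text
time: 13.35
tool_pos: [0.5189, 0.3879, 0.167]
tool_rot: [0.017, -0.704, 0.02, 0.71]
contact_force: [0.3, -0.4, -2.3]
gripper_width: 0.467
```

```bash
python3 - <<'E'
from h import *
s=status.state(); p=s['tool_pos']; print(s['contact_force'],s['ft_torque'])
go([.5202,.3917,.091],87.2)
snap('scene','s6.png'); snap('top','t6.png')
P=p+[0,0,-.0125]; k=4; c,sn=np.cos(np.radians(-3)),np.sin(np.radians(-3))
outs=[]
for n in('scene','top'):
  a=cv2.imread('pics/raw_%s6.png'%n[0]); m=w2px(n,p); x,y=np.clip(m.astype(int),[50,60],[589,339]); im=cv2.resize(a[y-60:y+60,x-50:x+50],None,fx=k,fy=k,interpolation=cv2.INTER_CUBIC)
  t=np.radians(25)
  for X,Z in((-.0505,.032),(-.06,0),(.06,0),(.0505,.032)):
    for Y in(-.021,.021):
      dX,dZ=X+.047,Z-.0235; xx=dX*np.cos(t)+dZ*np.sin(t); zz=-dX*np.sin(t)+dZ*np.cos(t)
      q=(w2px(n,P+[c*xx-sn*Y,sn*xx+c*Y,zz])-[x-50,y-60]+.5)*k-.5
      cv2.circle(im,tuple(int(i) for i in q),2,(0,255,0),-1)
  outs.append(im)
cv2.imwrite('pics/c6.png',np.hstack(outs))
E
```

```text
[ 0.30000894 -0.37377198 -2.34989973] [-0.04494601  0.06269661 -0.04036859]
t 13.35 pos [0.5189 0.3879 0.167 ] jaw -93.0 F [ 0.3 -0.4 -2.3] g 0.467 j6 2.15
  shift [ 0.076  -0.0042 -0.0018] turn -0.02 rows 1.5228595715354454
```

View pics/c6.png

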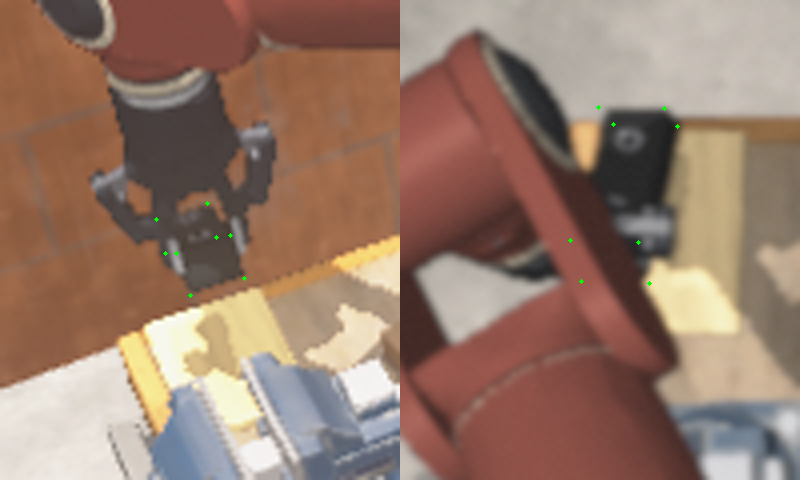

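The tilt and position agree with the 25° model to within a few mm: the far foot edge is at row ~108 in the top view, and the raised end is towards the robot. I'll lower until the toe touches.

Call:
drive_tool:
  plan:
    - [0.02, -0.004, -0.002, 0]
    - [0.045, -0.004, -0.002, 0]
    - [0.06, -0.004, -0.002, 0]
    - [0.066, -0.004, -0.002, 0]
    - [0.068, -0.004, -0.002, 0]
    - [0.07, -0.004, -0.002, 0]
    - [0.071, -0.004, -0.002, 0]
    - [0.072, -0.004, -0.002, 0]
    - [0.073, -0.004, -0.002, 0]
    - [0.074, -0.004, -0.002, 0]

```text
time: 14.45
tool_pos: [0.5244, 0.3936, 0.1007]
tool_rot: [-0.019, 0.707, -0.018, -0.707]
contact_force: [-0.2, 0.0, -1.0]
gripper_width: 0.465
```

Call:
drive_tool:
  plan:
    - [0.001, 0.001, 0.002, 0]
    - [0.002, 0.002, 0.004, 0]
    - [0.003, 0.002, 0.004, 0]
    - [0.004, 0.002, 0.004, 0]
    - [0.005, 0.002, 0.004, 0]
    - [0.006, 0.002, 0.004, 0]
    - [0.007, 0.002, 0.004, 0]
    - [0.008, 0.002, 0.004, 0]

```text
time: 15.25
tool_pos: [0.5201, 0.3917, 0.0922]
tool_rot: [0.018, -0.707, 0.018, 0.707]
contact_force: [-0.3, 0.5, -1.4]
gripper_width: 0.465
```

Call:
drive_tool:
  plan:
    - [0.001, 0, 0, 0]
    - [0.002, 0, 0, 0]
    - [0.003, 0, 0.001, 0]
    - [0.0045, 0, 0.002, 0]
    - [0.006, 0, 0.003, 0]
    - [0.0075, 0, 0.0045, 0]
    - [0.009, 0, 0.0055, 0]
    - [0.0105, 0, 0.0065, 0]
    - [0.012, 0, 0.0075, 0]
    - [0.0135, 0, 0.0085, 0]

```text
time: 16.25
tool_pos: [0.5121, 0.3925, 0.0793]
tool_rot: [-0.019, 0.707, -0.018, -0.706]
contact_force: [1.0, -1.5, 3.1]
gripper_width: 0.468
```

Call:
drive_tool:
  plan:
    - [0.0025, 0, 0.0013, 0]
    - [0.005, 0, 0.0026, 0]
    - [0.0075, 0, 0.0038, 0]
    - [0.01, 0, 0.005, 0]
    - [0.0125, 0, 0.006, 0]
    - [0.015, 0, 0.007, 0]
    - [0.0175, 0, 0.008, 0]
    - [0.02, 0, 0.009, 0]
    - [0.022, 0, 0.0095, 0]
    - [0.024, 0, 0.0103, 0]

```text
time: 17.25
tool_pos: [0.5011, 0.3927, 0.0545]
tool_rot: [0.018, -0.707, 0.018, 0.707]
contact_force: [-3.7, 0.2, 4.7]
gripper_width: 0.467
```

Call:
drive_tool:
  plan:
    - [0.001, 0, 0.0002, 0]
    - [0.002, 0, 0.0004, 0]
    - [0.003, 0, 0.0006, 0]
    - [0.004, 0, 0.0008, 0]
    - [0.004, 0, 0.0008, 0]

```text
time: 17.75
tool_pos: [0.5006, 0.3928, 0.0507]
tool_rot: [-0.018, 0.707, -0.018, -0.707]
contact_force: [-4.0, -0.5, 3.6]
gripper_width: 0.469
```

Call:
drive_tool:
  plan:
    - [0.001, 0, 0, 0]
    - [0.002, 0, 0, 0]
    - [0.003, 0, 0, 0]
    - [0.004, 0, 0, 0]
    - [0.004, 0, 0, 0]

```text
time: 18.25
tool_pos: [0.5006, 0.3928, 0.0474]
tool_rot: [0.018, -0.707, 0.019, 0.707]
contact_force: [-5.7, -1.1, 8.0]
gripper_width: 0.468
```

Call:
drive_tool:
  plan:
    - [0.001, 0, 0, 0]
    - [0.0015, 0, 0, 0]
    - [0.0015, 0, 0, 0]

```text
time: 18.55
tool_pos: [0.5006, 0.3928, 0.0473]
tool_rot: [0.018, -0.707, 0.019, 0.707]
contact_force: [-9.8, -2.9, 14.7]
gripper_width: 0.47
```

```bash
python3 - <<'E'
from h import *
s=status.state(); p=s['tool_pos']; print(p,s['contact_force'],s['ft_torque'])
snap('scene','s7.png')
a=cv2.imread('pics/raw_s7.png'); k=8; m=w2px('scene',[.548,.39,.04]); x,y=m.astype(int); im=cv2.resize(a[y-35:y+35,x-50:x+50],None,fx=k,fy=k,interpolation=cv2.INTER_CUBIC)
cb,sb=np.cos(np.radians(-3)),np.sin(np.radians(-3))
for X,Z in((-.0505,.032),(-.06,0),(.06,0),(.0505,.032)):
    for Y in(-.021,.021):
      q=(w2px('scene',[.5486+cb*X-sb*Y,.390+sb*X+cb*Y,.012+Z])-[x-50,y-35]+.5)*k-.5
      cv2.circle(im,tuple(int(i) for i in q),2,(0,255,0),-1)
cv2.imwrite('pics/c7.png',im); print(im.shape)
E
```

```text
[0.50057317 0.39278546 0.04732073] [-9.75757152 -2.91941056 14.72920814] [-0.52114443  1.06528406 -0.09632856]
(560, 800, 3)
```

View pics/c7.png

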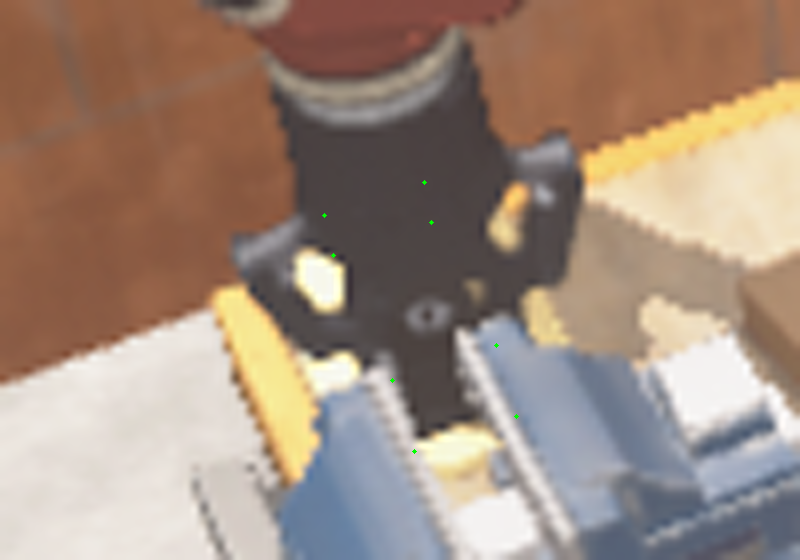

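The z motion has stopped at 0.047 (model says 0.048 when flat), and the force is rising with no motion, so the casting is flat on the board. I'll relieve the force, release and rise.

Call:
drive_tool:
  plan:
    - [-0.001, 0, 0, 0]
    - [-0.0025, 0, 0, 0]
    - [-0.0025, 0, 0, 0]

```text
time: 18.9
tool_pos: [0.5008, 0.3927, 0.0479]
tool_rot: [-0.018, 0.707, -0.018, -0.707]
contact_force: [-2.5, 0.3, 3.0]
gripper_width: 0.47
```

Call:
drive_tool:
  plan:
    - [0, 0, 0, 0]
    - [0, 0, 0, 0]
    - [0, 0, 0, 0]
    - [0, 0, 0, 0]
    - [0, 0, 0, 0]
    - [-0.01, 0, 0, 0]
    - [-0.04, 0, 0, 0]
    - [-0.09, 0, 0, 0]
    - [-0.14, 0, 0, 0]
    - [-0.17, 0, 0, 0]
    - [-0.17, 0, 0, 0]
  fingers: 0.062

```text
time: 20.0
tool_pos: [0.5034, 0.3946, 0.2266]
tool_rot: [-0.021, 0.711, -0.016, -0.703]
contact_force: [0.5, -0.8, -0.3]
gripper_width: 0.726
```

```bash
python3 - <<'E'
from h import *
go([.478,.2169,.20],7.7); print(rot().round(3))
E
```

```text
t 20.0 pos [0.5034 0.3946 0.2266] jaw -93.0 F [ 0.5 -0.8 -0.3] g 0.726 j6 2.17
  shift [0.0251 0.179  0.0165] turn 9.92 rows 3.629151796291222
[[ 0.011 -0.052 -0.999]
 [ 0.007 -0.999  0.052]
 [-1.    -0.008 -0.011]]
```

```bash
python3 - <<'E'
from h import *
for z in (.12,.15,.18,.21,.24):
    print(z,'top',px2w('top',331/1.25,232/1.25,z)[:2].round(3),'scene',px2w('scene',322/1.25,208/1.25,z)[:2].round(3))
# cork refit from the t0 raw, by colour on brown block
im=cv2.imread('pics/raw_t6.png'); cv2.imwrite('pics/x.png',im)
E
```

```text
0.12 top [0.471 0.156] scene [0.692 0.11 ]
0.15 top [0.468 0.153] scene [0.655 0.123]
0.18 top [0.465 0.149] scene [0.619 0.136]
0.21 top [0.462 0.146] scene [0.583 0.149]
0.24 top [0.459 0.143] scene [0.546 0.162]
```

Call:
drive_tool:
  plan:
    - [0, 0.01, 0, -1.05]
    - [0, 0.03, 0.005, -2.1]
    - [0, 0.06, 0.01, -3.15]
    - [0.01, 0.09, 0.012, -4.2]
    - [0.01, 0.12, 0.015, -5.25]
    - [0.02, 0.15, 0.016, -6.3]
    - [0.025, 0.17, 0.0165, -7.35]
    - [0.025, 0.179, 0.0165, -8.4]
    - [0.025, 0.179, 0.0165, -9.45]
    - [0.025, 0.179, 0.0165, -10.5]
    - [0.025, 0.179, 0.0165, -11.55]
    - [0.025, 0.179, 0.0165, -12.57]
  fingers: 0.085

```text
time: 21.2
tool_pos: [0.4742, 0.2146, 0.1921]
tool_rot: [0.533, 0.464, 0.534, -0.465]
contact_force: [-0.3, -0.0, 0.2]
gripper_width: 0.996
```

```bash
python3 - <<'E'
from h import *
snap('scene','s8.png'); snap('top','t8.png')
go([.478,.217,.045],7.7)
k=4
outs=[]
for n in('scene','top'):
  a=cv2.imread('pics/raw_%s8.png'%n[0]); m=w2px(n,[.478,.217,.027])+( [-20,0] if n=='top' else [-15,10]); x,y=np.clip(m.astype(int),[50,60],[589,339]); im=cv2.resize(a[y-60:y+60,x-50:x+50],None,fx=k,fy=k,interpolation=cv2.INTER_CUBIC)
  def dots(cx,cy,yaw,hx,hy,z,col):
    c,s=np.cos(np.radians(yaw)),np.sin(np.radians(yaw))
    for X in(-hx,hx):
      for Y in(-hy,hy):
        q=(w2px(n,[cx+c*X-s*Y,cy+s*X+c*Y,z])-[x-50,y-60]+.5)*k-.5
        cv2.circle(im,tuple(int(i) for i in q),2,col,-1)
  dots(.478,.2169,7.7,.033,.05,.027,(0,255,0)); dots(.5486,.3903,-3,.0505,.021,.044,(0,0,255))
  outs.append(im)
cv2.imwrite('pics/c8.png',np.hstack(outs))
E
```

```text
t 21.3 pos [0.4743 0.2147 0.1922] jaw 7.6 F [ 1.  -0.5  0.5] g 0.991 j6 0.15
  shift [ 0.1472  0.0041 -0.0019] turn -0.02 rows 2.9445258765277837
```

View pics/c8.png

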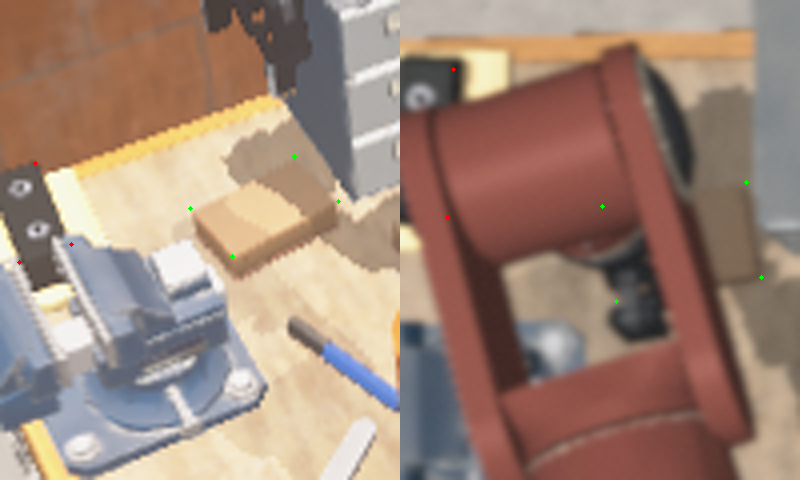

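The casting lies flat on the board, right side up, with both inserts visible and within a few mm of the board's middle. The cork matches its estimate to within 3–5 mm, slightly nearer the robot. I'll take it at x≈0.476.

Call:
drive_tool:
  plan:
    - [0.04, 0.002, -0.001, 0]
    - [0.08, 0.002, -0.001, 0]
    - [0.12, 0.002, -0.001, 0]
    - [0.145, 0.002, -0.001, 0]
    - [0.16, 0.002, -0.001, 0]
    - [0.168, 0.002, -0.001, 0]
    - [0.17, 0.002, -0.001, 0]
    - [0.17, 0.002, -0.001, 0]
    - [0.17, 0.002, -0.001, 0]

```text
time: 22.2
tool_pos: [0.4779, 0.2165, 0.0244]
tool_rot: [0.532, 0.467, 0.531, -0.465]
contact_force: [0.0, 0.3, 0.6]
gripper_width: 0.997
```

Call:
drive_tool:
  plan:
    - [0, 0, 0, 0]
    - [0, 0, 0, 0]
    - [0, 0, 0, 0]
    - [0, 0, 0, 0]
    - [0, 0, 0, 0]
    - [0, 0, 0, 0]
  fingers: 0.055

```text
time: 22.8
tool_pos: [0.478, 0.2165, 0.0245]
tool_rot: [0.532, 0.467, 0.531, -0.465]
contact_force: [-0.2, -0.1, 6.1]
gripper_width: 0.756
```

Call:
drive_tool:
  plan:
    - [-0.01, 0, 0, 0]
    - [-0.03, 0, 0, 0]
    - [-0.07, 0, 0, 0]
    - [-0.11, 0, 0, 0]
    - [-0.15, 0, 0, 0]
    - [-0.19, 0, 0, 0]
    - [-0.23, 0, 0, 0]
    - [-0.27, -0.01, 0, 0]
    - [-0.31, -0.03, 0.02, 0]
    - [-0.34, -0.05, 0.05, 0]
    - [-0.34, -0.06, 0.08, 0]
    - [-0.34, -0.073, 0.11, 0]

```text
time: 24.0
tool_pos: [0.4182, 0.0966, 0.3645]
tool_rot: [0.533, 0.466, 0.531, -0.465]
contact_force: [0.8, -0.1, -1.2]
gripper_width: 0.755
```

```bash
python3 - <<'E'
from h import *
go([.42,-.10,.36],7.6); go(m2w(-.045,-.023,.30),87)
E
```

```text
t 24.0 pos [0.4182 0.0966 0.3645] jaw 7.6 F [ 0.8 -0.1 -1.2] g 0.755 j6 -0.08
  shift [ 0.0045 -0.0243  0.1951] turn 0.0 rows 3.932288693820226
t 24.0 pos [0.4182 0.0966 0.3645] jaw 7.6 F [ 0.8 -0.1 -1.2] g 0.755 j6 -0.08
  shift [0.0647 0.0113 0.3936] turn -9.92 rows 7.980118687537184
```

Call:
drive_tool:
  plan:
    - [0, -0.005, 0.03, -0.4]
    - [0, -0.01, 0.065, -1.3]
    - [0, -0.015, 0.1, -2.2]
    - [0, -0.02, 0.135, -3.1]
    - [0, -0.02, 0.17, -4.0]
    - [0, -0.02, 0.205, -4.9]
    - [0, -0.015, 0.24, -5.8]
    - [0, -0.01, 0.275, -6.7]
    - [0.01, 0, 0.31, -7.6]
    - [0.03, 0.005, 0.345, -8.5]
    - [0.05, 0.011, 0.38, -9.4]
    - [0.065, 0.011, 0.3936, -9.92]

```text
time: 25.2
tool_pos: [0.4811, -0.2933, 0.2956]
tool_rot: [0.706, 0.019, 0.708, -0.018]
contact_force: [-0.8, 0.2, -0.7]
gripper_width: 0.758
```

```bash
python3 - <<'E'
from h import *
print(w2m(status.state()['tool_pos'])); go(m2w(-.045,-.023,.095),87)
E
```

```text
[-0.04566008 -0.02429238  0.29562489]
t 25.2 pos [ 0.4811 -0.2933  0.2956] jaw 87.0 F [-0.8  0.2 -0.7] g 0.758 j6 -2.2
  shift [0.2006 0.0011 0.0011] turn 0.01 rows 4.012602834586308
```

Call:
drive_tool:
  plan:
    - [0.04, 0.001, 0.001, 0]
    - [0.08, 0.001, 0.001, 0]
    - [0.12, 0.001, 0.001, 0]
    - [0.15, 0.001, 0.001, 0]
    - [0.18, 0.001, 0.001, 0]
    - [0.195, 0.001, 0.001, 0]
    - [0.2, 0.001, 0.001, 0]
    - [0.2, 0.001, 0.001, 0]

```text
time: 26.0
tool_pos: [0.4826, -0.2903, 0.098]
tool_rot: [0.707, 0.019, 0.707, -0.019]
contact_force: [0.2, 0.3, -0.7]
gripper_width: 0.751
```

```bash
python3 - <<'E'
from h import *
print(w2m(status.state()['tool_pos'])); go(m2w(-.045,-.023,.0895),87)
snap('scene','s9.png')
a=cv2.imread('pics/raw_s9.png'); x,y=374,170; k=8
cv2.imwrite('pics/c9.png',cv2.resize(a[y-35:y+35,x-45:x+45],None,fx=k,fy=k,interpolation=cv2.INTER_CUBIC))
E
```

```text
[-0.04432281 -0.02128679  0.09796219]
t 26.0 pos [ 0.4826 -0.2903  0.098 ] jaw 86.9 F [ 0.2  0.3 -0.7] g 0.751 j6 -2.19
  shift [ 0.0085 -0.0017 -0.0007] turn -0.01 rows 0.17320778427598896
```

Call:
drive_tool:
  plan:
    - [0.002, -0.002, 0, 0]
    - [0.004, -0.002, 0, 0]
    - [0.005, -0.002, 0, 0]
    - [0.006, -0.002, 0, 0]
    - [0.007, -0.002, 0, 0]
    - [0.0075, -0.002, 0, 0]
    - [0.0075, -0.002, 0, 0]

```text
time: 26.75
tool_pos: [0.4825, -0.2923, 0.0902]
tool_rot: [0.707, 0.019, 0.707, -0.019]
contact_force: [-0.1, -0.3, -1.0]
gripper_width: 0.754
```

Call:
drive_tool:
  plan:
    - [0.0005, 0, 0, 0]
    - [0.001, 0, 0, 0]
    - [0.0015, 0, 0, 0]
    - [0.0015, 0, 0, 0]

```text
time: 27.15
tool_pos: [0.4826, -0.2924, 0.0895]
tool_rot: [0.707, 0.019, 0.707, -0.019]
contact_force: [-2.8, 2.0, 5.3]
gripper_width: 0.754
```

The cork is on the face at the predicted height with about 6 N. I'll wipe towards +y.

Call:
drive_tool:
  plan:
    - [0, 0.003, 0, 0]
    - [0, 0.008, 0, 0]
    - [0, 0.013, 0, 0]
    - [0, 0.018, 0, 0]
    - [0, 0.023, 0, 0]
    - [0, 0.028, 0, 0]
    - [0, 0.033, 0, 0]
    - [0, 0.038, 0, 0]
    - [0, 0.043, 0, 0]
    - [0, 0.048, 0, 0]
    - [0, 0.053, 0, 0]
    - [0, 0.053, 0, 0]

```text
time: 28.35
tool_pos: [0.4859, -0.239, 0.0895]
tool_rot: [0.707, 0.018, 0.706, -0.019]
contact_force: [0.2, -2.6, 6.5]
gripper_width: 0.754
```

```bash
python3 - <<'E'
from h import *
print(w2m(status.state()['tool_pos'])); go(m2w(.025,-.023,.0895),87)
snap('scene','s10.png')
E
```

```text
[-0.04375697  0.03015679  0.08951444]
t 28.35 pos [ 0.4859 -0.239   0.0895] jaw 87.0 F [ 0.2 -2.6  6.5] g 0.754 j6 -2.11
  shift [ 0.0001 -0.0531  0.0688] turn -0.0 rows 1.7381790005992237
```

Call:
drive_tool:
  plan:
    - [-0.01, 0, 0, 0]
    - [-0.04, 0, 0, 0]
    - [-0.04, -0.02, 0.02, 0]
    - [-0.04, -0.04, 0.05, 0]
    - [-0.04, -0.054, 0.069, 0]
    - [-0.03, -0.054, 0.069, 0]
    - [-0.015, -0.054, 0.069, 0]
    - [-0.006, -0.054, 0.069, 0]
    - [-0.006, -0.054, 0.069, 0]

```text
time: 29.3
tool_pos: [0.5489, -0.2948, 0.0911]
tool_rot: [0.705, 0.02, 0.709, -0.017]
contact_force: [-0.1, 0.6, -0.5]
gripper_width: 0.755
```

```bash
python3 - <<'E'
from h import *
print(w2m(status.state()['tool_pos'])); go(m2w(.025,-.023,.0885),87)
E
```

```text
[ 0.02207491 -0.02230747  0.09109261]
t 29.3 pos [ 0.5489 -0.2948  0.0911] jaw 87.0 F [-0.1  0.6 -0.5] g 0.755 j6 -2.13
  shift [ 0.0026 -0.0007  0.0029] turn -0.01 rows 0.07939118147763291
```

Call:
drive_tool:
  plan:
    - [0.002, 0, 0, 0]
    - [0.003, 0, 0, 0]
    - [0.004, 0, 0, 0]
    - [0.005, 0, 0, 0]
    - [0.006, 0, 0, 0]
    - [0.006, 0, 0, 0]

```text
time: 29.9
tool_pos: [0.5516, -0.2972, 0.0896]
tool_rot: [0.707, 0.019, 0.707, -0.019]
contact_force: [-1.3, 0.3, 2.1]
gripper_width: 0.754
```

Call:
drive_tool:
  plan:
    - [0.0005, 0.003, 0, 0]
    - [0.0005, 0.008, 0, 0]
    - [0.0005, 0.013, 0, 0]
    - [0.0005, 0.018, 0, 0]
    - [0.0005, 0.023, 0, 0]
    - [0.0005, 0.028, 0, 0]
    - [0.0005, 0.033, 0, 0]
    - [0.0005, 0.038, 0, 0]
    - [0.0005, 0.043, 0, 0]
    - [0.0005, 0.048, 0, 0]
    - [0.0005, 0.054, 0, 0]
    - [0.0005, 0.054, 0, 0]

```text
time: 31.1
tool_pos: [0.5551, -0.2428, 0.0896]
tool_rot: [0.708, 0.018, 0.706, -0.019]
contact_force: [0.2, -1.8, 6.0]
gripper_width: 0.753
```

Call:
drive_tool:
  plan:
    - [-0.01, 0, 0, 0]
    - [-0.05, 0, -0.01, 0]
    - [-0.1, 0, -0.03, 0]
    - [-0.15, 0, -0.06, 0]
    - [-0.2, 0, -0.1, 0]
    - [-0.25, 0, -0.14, 0]
    - [-0.25, 0.03, -0.14, 0]
    - [-0.25, 0.06, -0.14, 0]
    - [-0.25, 0.1, -0.14, 0]
    - [-0.25, 0.14, -0.14, 0]
    - [-0.25, 0.14, -0.14, 0]

```text
time: 32.2
tool_pos: [0.4214, -0.0917, 0.3378]
tool_rot: [0.707, 0.018, 0.707, -0.016]
contact_force: [-0.4, -0.7, -0.9]
gripper_width: 0.753
```

```bash
python3 - <<'E'
from h import *
snap('scene','s11.png'); snap('top','t11.png'); s=status.state(); print(s['tool_pos'],s['contact_force'],s['gripper_width'])
k=4; outs=[]
for n in('scene','top'):
  a=cv2.imread('pics/raw_%s11.png'%n[0]); x,y=(w2px(n,m2w(0,0.02,.03))+([-5,5] if n=='top' else [0,5])).astype(int); x=min(x,589); y=max(y,60)
  outs.append(cv2.resize(a[y-60:y+60,x-50:x+50],None,fx=k,fy=k,interpolation=cv2.INTER_CUBIC))
cv2.imwrite('pics/c11.png',np.hstack(outs))
# dark blobs on the mould strip in both views
for n in('scene','top'):
  g=cv2.cvtColor(cv2.imread('pics/raw_%s11.png'%n[0]),cv2.COLOR_BGR2GRAY)
  for X in(-.062,-.015,.019,.045): print(n,X,[int(g[tuple(w2px(n,m2w(X,Y,.065)).round().astype(int)[::-1])]) for Y in(.012,.02,.028,.036,.044)])
go([.42,.05,.36],0)
E
```

```text
[ 0.4215365  -0.09472608  0.33764137] [-0.53176517 -0.34759163 -0.29629597] 0.756615770495977
scene -0.062 [126, 110, 129, 138, 140]
scene -0.015 [79, 238, 239, 218, 163]
scene 0.019 [240, 240, 240, 239, 239]
scene 0.045 [238, 239, 239, 240, 225]
top -0.062 [87, 108, 110, 114, 117]
top -0.015 [184, 130, 88, 76, 80]
top 0.019 [216, 218, 218, 219, 218]
top 0.045 [216, 219, 218, 218, 216]
t 32.3 pos [ 0.4215 -0.0947  0.3376] jaw 87.1 F [-0.5 -0.3 -0.3] g 0.757 j6 -1.91
  shift [-0.0223  0.1445 -0.0089] turn 10.88 rows 2.9290208457156197
```

Call:
drive_tool:
  plan:
    - [-0.02, 0.015, -0.01, 0.5]
    - [-0.02, 0.04, -0.01, 1.4]
    - [-0.02, 0.07, -0.01, 2.3]
    - [-0.02, 0.1, -0.01, 3.2]
    - [-0.02, 0.13, -0.01, 4.1]
    - [-0.02, 0.16, -0.01, 5.0]
    - [-0.02, 0.195, -0.005, 5.9]
    - [-0.02, 0.23, 0, 6.8]
    - [-0.01, 0.26, 0.01, 7.7]
    - [0, 0.285, 0.02, 8.6]
    - [0.02, 0.31, 0.03, 9.5]
    - [0.037, 0.3134, 0.036, 9.92]

```text
time: 33.5
tool_pos: [0.4753, 0.2162, 0.2995]
tool_rot: [0.531, 0.466, 0.532, -0.467]
contact_force: [-0.6, 1.0, -1.5]
gripper_width: 0.753
```

```bash
python3 - <<'E'
from h import *
snap('scene','s12.png'); snap('top','t12.png'); s=status.state(); print(s['contact_force'],s['gripper_width'])
k=4; outs=[]
for n in('scene','top'):
  a=cv2.imread('pics/raw_%s12.png'%n[0]); x,y=(w2px(n,m2w(0,0.03,.03))+[0,3]).astype(int); y=max(y,60)
  outs.append(cv2.resize(a[y-60:y+60,x-50:x+50],None,fx=k,fy=k,interpolation=cv2.INTER_CUBIC))
cv2.imwrite('pics/c12.png',np.hstack(outs))
go([.478,.2165,.035],7.6)
E
```

```text
[-1.09400794 -0.20501308 -0.95455717] 0.7557198770080087
t 33.6 pos [0.4739 0.2145 0.297 ] jaw 7.6 F [-1.1 -0.2 -1. ] g 0.756 j6 0.15
  shift [ 0.262   0.0064 -0.0018] turn -0.0 rows 5.240695420491524
```

View pics/c12.png

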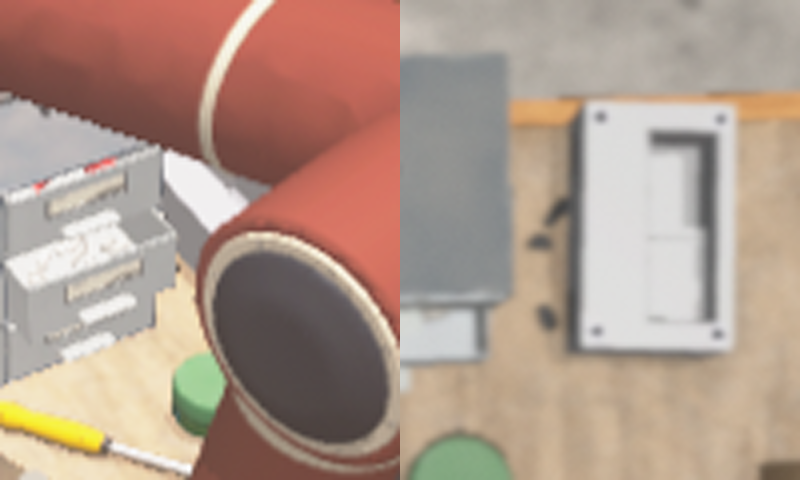

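All three chips are on the bench beside the mould, at (557,210), (540,243) and (547,318). The face and cavity are clear. Now I'll set the cork down.

Call:
drive_tool:
  plan:
    - [0.04, 0.003, -0.001, 0]
    - [0.08, 0.003, -0.001, 0]
    - [0.12, 0.003, -0.001, 0]
    - [0.16, 0.003, -0.001, 0]
    - [0.2, 0.003, -0.001, 0]
    - [0.23, 0.003, -0.001, 0]
    - [0.25, 0.003, -0.001, 0]
    - [0.26, 0.003, -0.001, 0]
    - [0.263, 0.003, -0.001, 0]
    - [0.265, 0.003, -0.001, 0]
    - [0.265, 0.003, -0.001, 0]

```text
time: 34.7
tool_pos: [0.4786, 0.2167, 0.0377]
tool_rot: [0.532, 0.467, 0.532, -0.465]
contact_force: [-0.7, 0.3, -0.9]
gripper_width: 0.761
```

Call:
drive_tool:
  plan:
    - [0.003, 0, 0, 0]
    - [0.006, 0, 0, 0]
    - [0.008, 0, 0, 0]
    - [0.01, 0, 0, 0]
    - [0.011, 0, 0, 0]
    - [0.012, 0, 0, 0]
    - [0.013, 0, 0, 0]
    - [0.0135, 0, 0, 0]
    - [0.0135, 0, 0, 0]

```text
time: 35.6
tool_pos: [0.4774, 0.2166, 0.0245]
tool_rot: [0.532, 0.465, 0.532, -0.466]
contact_force: [-7.8, -2.6, 13.6]
gripper_width: 0.754
```

Call:
drive_tool:
  plan:
    - [-0.001, 0, 0, 0]
    - [-0.001, 0, 0, 0]

```text
time: 35.8
tool_pos: [0.4779, 0.2168, 0.0245]
tool_rot: [0.532, 0.466, 0.532, -0.466]
contact_force: [-2.1, -0.2, 5.4]
gripper_width: 0.757
```

Call:
drive_tool:
  plan:
    - [0, 0, 0, 0]
    - [0, 0, 0, 0]
    - [0, 0, 0, 0]
    - [0, 0, 0, 0]
    - [0, 0, 0, 0]
    - [0, 0, 0, 0]
    - [-0.01, 0, 0, 0]
    - [-0.03, 0, 0, 0]
    - [-0.07, 0, 0, 0]
    - [-0.12, 0, 0, 0]
    - [-0.17, 0, 0, 0]
    - [-0.22, 0, 0, 0]
  fingers: 0.0854

```text
time: 37.0
tool_pos: [0.4771, 0.2165, 0.2467]
tool_rot: [0.532, 0.466, 0.532, -0.466]
contact_force: [1.5, 0.1, -0.0]
gripper_width: 0.999
```

```bash
python3 - <<'E'
from h import *
go([.40,.1,.4],7.6)
snap('scene','s13.png'); snap('top','t13.png')
a=cv2.imread('pics/raw_s8.png').astype(int); b=cv2.imread('pics/raw_s13.png').astype(int)
# cork region difference vs the picture taken before the pick (same arm pose)
u,v=w2px('scene',[.478,.217,.027]).astype(int)
d=abs(a-b).sum(2)[v-18:v+18,u-25:u+25]; print('cork diff mean',d.mean(),'max',d.max())
u,v=w2px('scene',[.5486,.39,.044]).astype(int); d=abs(a-b).sum(2)[v-12:v+12,u-10:u+10]; print('casting diff',d.mean(),d.max())
E
```

```text
t 37.0 pos [0.4771 0.2165 0.2467] jaw 7.6 F [ 1.5  0.1 -0. ] g 0.999 j6 0.15
  shift [-0.1534 -0.0916  0.1053] turn -0.0 rows 4.14800255083159
cork diff mean 16.737222222222222 max 206
casting diff 0.7520833333333333 4
```

```bash
python3 - <<'E'
from h import *
u,v=w2px('scene',[.478,.217,.027]).astype(int)
for n in('s8','s13'):
    h=cv2.cvtColor(cv2.imread('pics/raw_%s.png'%n),cv2.COLOR_BGR2HSV)[v-25:v+25,u-30:u+30]
    m=((h[...,0]>7)&(h[...,0]<15)&(h[...,1]>95)).astype(np.uint8); k,l,st,c=cv2.connectedComponentsWithStats(m); i=1+st[1:,4].argmax(); print(n,st[i],c[i].round(1))
print(manip.job_done())
E
```

```text
s8 [ 14  26  35  19 182] [31.4 34.9]
s13 [ 14  26  35  19 184] [31.  35.4]
the job is handed in; nothing more can be done
None
```

The job is done and handed in at about 37 s on the robot's clock, against the 72 s limit.

- **Feeling for the end:** The -x end held firm under 19 N. The +x end gave way, and I pressed it gently until the -x end stayed up by itself.
- **Casting:** I gripped the raised end, lifted it out and carried it to the board. I touched its low end down first, then lowered the rest until it lay flat, and released it there. In the last pictures it lies flat and right side up, with its inserts visible. It matches the middle of the board to about 3 mm, though the vice and the arm hid some of its corners.
- **Chips:** I wiped twice towards the bench side with the 66 x 100 mm cork block, pressing about 6 N on the mould's face. The last top view shows all three chips on the bench beside the mould, with the face and the cavity clear.
- **Cork block:** I set it back down where it had been. The image check puts it within a pixel of where it started, and the gripper came away open with no load.

**Not checked:**
- My picture allowance had run out, so I checked the final cork position by image comparison rather than by eye.
- I never measured the wax tin, brush or screwdriver afterwards. The arm never went near them, and the tin and screwdriver show in the last picture I viewed.

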